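# Put the separation columns away in their cradles

## Robot

A 6-joint arm with a two-finger parallel gripper is mounted at the origin on a cart in front of the work surface, level with it; the furniture and walls round the work are solid. World frame = base frame: x ahead of the robot, y to its left, z up, the work surface at z = 0. Lengths are in mm, angles in rad, forces in N, time in s.
With the tool pointing down it reaches from about 300 to 750 mm from the base axis. Payload 8.5 kg.
Tool frame: the origin (TCP) lies midway between the tips of the shut fingers; the grasp point (between the pads) lies 19 mm behind it (ctrl.tcp_to_grasp is the distance from the TCP to the grasp point, in mm); z points along the fingers, y is the direction in which the jaws open and shut (so a half turn about z gives the same grasp; the last joint's range is limited). The gripper opens to 85 mm and grips with 20 to 120 N. Pads are 22 mm wide; open, the fingers measure 114 mm over their backs; the gripper's body (76 mm by 85 mm) begins 54 mm behind the grasp point. The pads swing forward as they close: fully open they stand 13 mm farther back than shut.
Start: joints at [-1.509, 0.381, 1.297, -0, 1.464, -0.215], TCP at [150.298, -529.047, 231.322] pointing down, gripper open.
Joint ranges: [-3.11, 3.11], [-0.89, 2.33], [0.22, 2.48], [-1.42, 4.56], [0.17, 2.85], [-2.88, 2.88]. Speed limits (rad/s): [2.39, 2.39, 3.14, 3.14, 3.14, 3.14].

## Interface

Orientations are given as a unit quaternion [x, y, z, w].
In Python, from rig import readout, eyes, ctrl, nets gives the robot as it stands. The module is installed in compiled form; this text tells all that it offers.
- The arm moves only by the tool send_rows, never from a script. Its argument "increments" is a list of rows, each a list of 3 entries, a list of its own where there are three numbers: the finger opening in mm, from 0 to 85.4, then the shift along the world's x, y, z in mm, then the turn about the world's z in degrees. A call has 1 to 12 rows; each row shifts and turns the commanded pose from where the row before left it; what a row does not reach is not made up. A row lasts 1/10 s, in which the tool goes at most 50 mm and 8.59 degrees, less where a joint would pass 70% of its speed; a pose out of reach is approached as far as the arm can. A call is refused whole if a number of a shift passes 50 or a number of a turn 8.59, either way. A call with a gripper value outside its range is refused whole. The fingers move at their own pace and stop on an object; "grip_force" is the grip in N (left out, the last holds). Time passes only in rows, so rows that do not move let the fingers close. It gives the time, the measured TCP pose, the force and the opening at its end, in the units of the state.
- readout.state(): the state, without advancing time (a new reading comes with each control period).
- eyes.grab_frame(name): name is "scene" or "top" or "wrist"; returns a dict with "pixels" (384x512x3 uint8, red, green, blue), "fx", "fy", "cx", "cy" (pixels), "cam_to_world" (4x4, takes a point from camera to world coordinates); the wrist camera has in their place "hand_eye" (4x4, takes a point from camera to tool coordinates, whose origin is the TCP and whose axes are the flange's). Camera axes: x right, y up, looking along -z (the intrinsics and any distortion apply to the point x, -y, -z); pixel columns grow to the right and rows downward; lengths in mm; the calibration is good to about 2 mm. The wrist camera is an equidistant fisheye: a pixel r from the principal point sees the ray r / f radians off the axis. A picture is of the moment at which its call begins: read the wrist's pose just before it. There is no depth.
- ctrl.finish_job(): hands the job in, once; it reports no verdict.
Trained networks look in the newest picture that a camera, given by its name, has taken for a name from the list of things; names that differ only in an ending like _2 or _b are one class to them, and where a whole thing is asked for, a point or a joint stands for the part that bears it (a point fixed in the world has none). Each returns a list of dicts, best first, with "score" (0 to 1); they miss things now and then, are a little off and sometimes report something else, mostly with a low value. They report only what shows in the picture. A call takes as long as a camera call. They do not tell look-alikes from the thing itself.
- nets.cut_out(camera, label): "mask" (384x512 bool, what is visible of it) and "extent" ([centre column, centre row, width, height] as shares, 0 to 1, of the picture: columns of its width, rows of its height, round what is visible of it).
- nets.pinpoint(camera, label): "xy" ([column, row] as shares, 0 to 1, of the picture: columns of its width, rows of its height: a listed point, or the origin of a listed thing).
The state is a dict: "t": time; "q": joint angles; "dq": joint speeds; "tau": joint torques, N m; "eef_pos": TCP position; "ee_rot": TCP orientation; "force": force on the tool from outside, world axes, zero at the start; "wrist_torque": the same for the moment, N m; "width": finger opening in mm.
Only numpy, scipy, OpenCV 4.12 (cv2) and the standard library are available. Lean on these libraries where they do the work, as an engineer would, in place of code of your own. Each camera call takes 0.05 s, during which the arm holds its last target.

## Task

Put the four separation columns away: pick them out from the other things lying on the bench and lay each one flat in the aluminium storage cradle made for its length, between the two end stops, so that each column ends up in its own fitting cradle. Leave the syringe and the marker pen that lie among them where they are.

Things in the scene. Friction and masses are not known exactly. Their poses are not given: they have to be found in the camera images.
- column_142: loose separation column, the longest: brown tube with black end plugs; a 142 mm long, 17 mm thick rod-shaped part lying on the bench (it lies steadily and does not roll). Origin: middle of its length, on its underside; its length runs along its y axis, z up. Both ends are alike. Grip it across its 17 mm width at mid-length, from above; up to 0.12 kg.
- column_112: loose separation column, the second longest: cream tube with brown end plugs; a 112 mm long, 17 mm thick rod-shaped part lying on the bench (it lies steadily and does not roll). Origin: middle of its length, on its underside; its length runs along its y axis, z up. Both ends are alike. Grip it across its 17 mm width at mid-length, from above; up to 0.12 kg.
- column_82: loose separation column, the second shortest: steel tube with black end plugs; a 82 mm long, 17 mm thick rod-shaped part lying on the bench (it lies steadily and does not roll). Origin: middle of its length, on its underside; its length runs along its y axis, z up. Both ends are alike. Grip it across its 17 mm width at mid-length, from above; up to 0.07 kg.
- column_52: loose separation column, the shortest: steel tube with black end plugs; a 52 mm long, 17 mm thick rod-shaped part lying on the bench (it lies steadily and does not roll). Origin: middle of its length, on its underside; its length runs along its y axis, z up. Both ends are alike. Grip it across its 17 mm width at mid-length, from above; up to 0.07 kg.
- cradle_142: fixed aluminium cradle for the 142 mm column: base plate 168 x 43 mm, 4 mm thick, grey liner strip, with a U-shaped stop at each end, 15 mm high from the bench, walls 5 mm. Clear length 158 mm, clear width 33 mm; side lugs reach only 12 mm in from each end wall, the middle is open. Origin: centre of its underside, length along its y axis, z up; a column rests 4 mm above the origin.
- cradle_112: fixed aluminium cradle for the 112 mm column: base plate 138 x 43 mm, 4 mm thick, grey liner strip, with a U-shaped stop at each end, 15 mm high from the bench, walls 5 mm. Clear length 128 mm, clear width 33 mm; side lugs reach only 12 mm in from each end wall, the middle is open. Origin: centre of its underside, length along its y axis, z up; a column rests 4 mm above the origin.
- cradle_82: fixed aluminium cradle for the 82 mm column: base plate 108 x 43 mm, 4 mm thick, grey liner strip, with a U-shaped stop at each end, 15 mm high from the bench, walls 5 mm. Clear length 98 mm, clear width 33 mm; side lugs reach only 12 mm in from each end wall, the middle is open. Origin: centre of its underside, length along its y axis, z up; a column rests 4 mm above the origin.
- cradle_52: fixed aluminium cradle for the 52 mm column: base plate 78 x 43 mm, 4 mm thick, grey liner strip, with a U-shaped stop at each end, 15 mm high from the bench, walls 5 mm. Clear length 68 mm, clear width 33 mm; side lugs reach only 12 mm in from each end wall, the middle is open. Origin: centre of its underside, length along its y axis, z up; a column rests 4 mm above the origin.
- syringe: loose plastic syringe, 116 mm long, 25 mm across the flange, a bystander lying among the columns; origin mid-length on the underside, length along its y axis
- marker: loose white marker pen with a green cap, 137 mm long, 16 mm thick, a bystander lying among the columns; origin mid-length on the underside, length along its y axis
Not all that is in view belongs to the job. Leave any orange look-alike of the column_112 alone. Leave any orange look-alike of the column_52 alone.

How it is judged:
By the outcome, as a careful person would: the job done as asked, in the order asked, and still so for the second after the job is handed in, with the robot touching nothing.
It also fails if it takes over 112 s, if anything falls off the work surface, if the arm or the gripper's body presses on something with over 40 N, if the wrist force passes 120 N, or if a joint passes its speed limit or range.

## Working session

There is one attempt and no reset: what is moved stays moved. The work goes in short steps, Python scripts to look and compute and a tool call to move; the robot and the scene stay as the last step left them, time stands still between calls to the robot, and variables do not carry over. Pictures are saved under pics/ and viewed, and the job is handed in when it is done.

Besides the shell and the picture viewer there is one more tool, called after "Call:" by a JSON object that holds its "name" and its "arguments". send_rows: Moves the arm, as the interface text tells. Its arguments: {"type":"object","properties":{"increments":{"type":"array"},"grip_force":{"type":"number"}},"required":["increments"]}

```bash
mkdir -p pics
python3 - <<'E'
from rig import readout, eyes, ctrl, nets
import cv2
s=readout.state(); print(s, ctrl.tcp_to_grasp)
for n in ["top","scene"]:
    f=eyes.grab_frame(n); cv2.imwrite(f"pics/{n}0.png",cv2.resize(f["pixels"][:,:,::-1],(800,600),interpolation=cv2.INTER_CUBIC))
    print(n,f["fx"],f["fy"],f["cx"],f["cy"],f["cam_to_world"], f.keys())
E
```

```text
{'t': 0.0, 'q': array([-1.50929549e+00,  3.81211768e-01,  1.29828518e+00,  1.18558662e-05,
        1.46364495e+00, -2.15275437e-01]), 'dq': array([ 1.12466115e-05,  6.69033750e-04, -1.31444152e-04,  1.02064913e-03,
       -3.28725096e-05, -6.97450418e-04]), 'tau': array([-2.78880783e-03, -4.48460162e+01, -2.31281573e+01, -3.64371126e-04,
        4.74621382e-03, -2.92849018e-05]), 'eef_pos': array([ 150.28492369, -528.74494912,  230.69509703]), 'ee_rot': array([ 9.90439425e-01,  1.37946169e-01,  6.53757456e-05, -7.71878012e-04]), 'force': array([ 0.36150012, -0.45801093, -1.0335603 ]), 'wrist_torque': array([-0.06572622, -0.02882483, -0.02368837]), 'width': 85.0433522146783} 18.700000000000003
top 466.3054247792263 466.3054247792263 255.82329099925184 201.76298778882793 [[-2.91681502e-03  9.91308548e-01 -1.31525111e-01  3.44598280e+02]
 [-9.99905491e-01 -4.65827650e-03 -1.29347921e-02 -5.99015543e+01]
 [-1.34350503e-02  1.31474952e-01  9.91228448e-01  1.14797218e+03]
 [ 0.00000000e+00  0.00000000e+00  0.00000000e+00  1.00000000e+00]] dict_keys(['pixels', 'fx', 'fy', 'cx', 'cy', 'cam_to_world'])
scene 412.25643933525936 412.25643933525936 264.2866400101173 189.0344012944273 [[-6.26051082e-01  3.74523396e-01 -6.83953411e-01 -3.69474379e+02]
 [-7.79763249e-01 -2.94589931e-01  5.52436465e-01  6.45888052e+02]
 [ 5.41459301e-03  8.79175181e-01  4.76467925e-01  6.28097724e+02]
 [ 0.00000000e+00  0.00000000e+00  0.00000000e+00  1.00000000e+00]] dict_keys(['pixels', 'fx', 'fy', 'cx', 'cy', 'cam_to_world'])
```

View pics/top0.png

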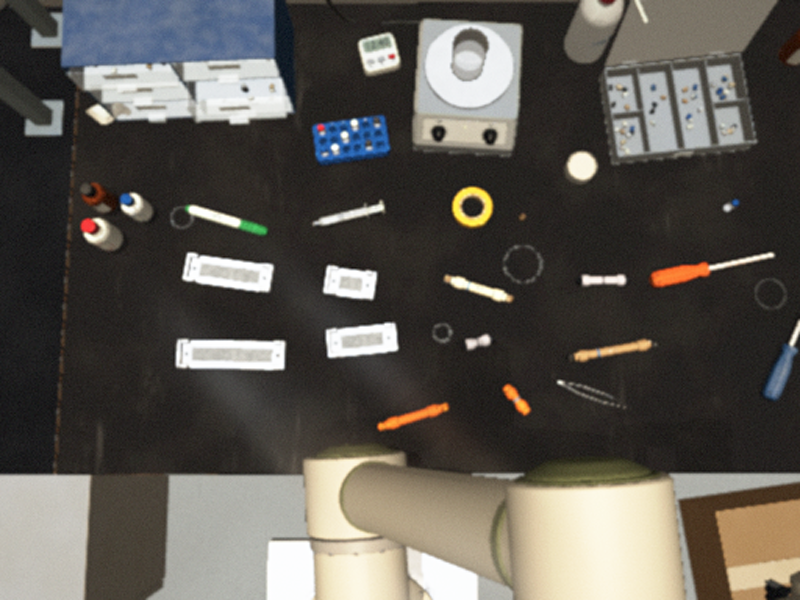

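View pics/scene0.png

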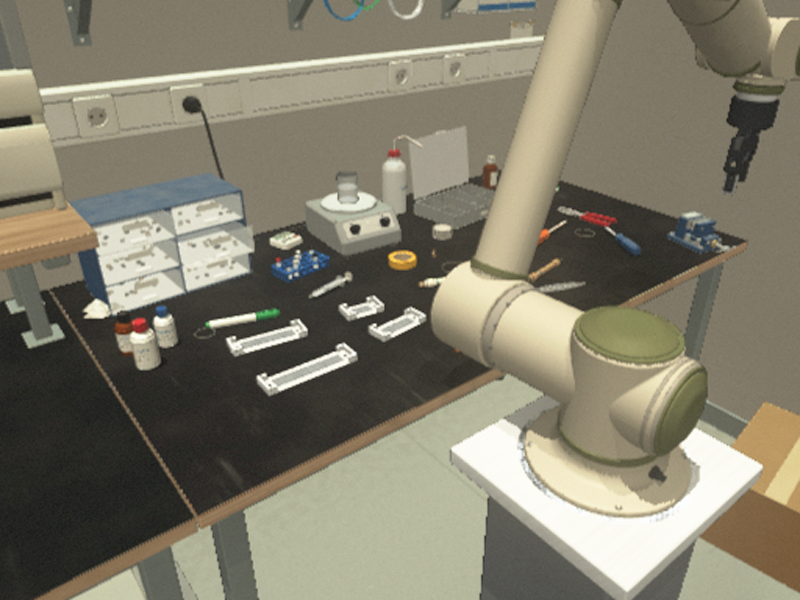

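The top picture, at 800x600, shows:

| Item | Pixel position |
|---|---|
| Cream 112 column | (480,288) |
| Steel 82 column | (603,280) |
| Steel 52 column | (478,341) |
| Brown 142 column | (612,350) |
| Cradle 142 | (230,354) |
| Cradle 112 | (228,272) |
| Cradle 82 | (362,340) |
| Cradle 52 | (350,283) |
| Orange look-alikes | (413,416) and (516,400) |

Next I'll measure these.

```bash
cat > h.py <<'E'
import numpy as np, cv2
def ray(f,uv,z):
    uv=np.atleast_2d(uv).astype(float)
    d=np.c_[(uv[:,0]-f["cx"])/f["fx"],-(uv[:,1]-f["cy"])/f["fy"],-np.ones(len(uv))]
    T=f["cam_to_world"]; D=d@T[:3,:3].T; o=T[:3,3]
    return o+D*((z-o[2])/D[:,2])[:,None]
def rect(f,mask,z):
    cs,_=cv2.findContours(mask.astype(np.uint8),cv2.RETR_EXTERNAL,cv2.CHAIN_APPROX_NONE)
    c=max(cs,key=cv2.contourArea)[:,0,:]
    P=ray(f,c,z)[:,:2].astype(np.float32)
    (cx,cy),(w,h),a=cv2.minAreaRect(P)
    if w<h: w,h,a=h,w,a+90
    a=(a+90)%180-90
    return np.round([cx,cy,w,h,a],1)
E
python3 - <<'E'
from rig import readout, eyes, ctrl, nets
from h import *
f=eyes.grab_frame("top")
vis=f["pixels"][:,:,::-1].copy()
for n in ["column_142","column_112","column_82","column_52","cradle_142","cradle_112","cradle_82","cradle_52","syringe","marker"]:
    z=8
    for r in nets.cut_out("top",n)[:3]:
        if r["mask"].sum()<15: continue
        print(n,round(r["score"],2),np.round(np.array(r["extent"][:2])*[800,600]),rect(f,r["mask"],z))
        if r["score"]>.5: vis[r["mask"]]=vis[r["mask"]]//2+np.array([0,100,0],np.uint8)
    for r in nets.pinpoint("top",n)[:2]:
        print("   pin",round(r["score"],2),np.round(ray(f,np.array(r["xy"])*[512,384],4 if 'cr' in n else 0)[0],1))
cv2.imwrite("pics/vis.png",vis[100:280])
E
```

```text
column_142 0.88 [610. 351.] [ 440.1 -373.9  137.4   15.7  -79.5]
column_142 0.69 [412. 416.] [339.  -64.4 107.1  14.7 -73.8]
column_142 0.67 [603. 281.] [ 552.  -364.7   79.4   16.5  -87.5]
   pin 0.55 [ 544.  -174.7    0. ]
   pin 0.55 [337.9 -63.1   0. ]
column_112 0.88 [610. 351.] [ 440.1 -373.9  137.4   15.7  -79.5]
column_112 0.69 [412. 416.] [339.  -64.4 107.1  14.7 -73.8]
column_112 0.67 [603. 281.] [ 552.  -364.7   79.4   16.5  -87.5]
   pin 0.55 [ 544.  -174.7    0. ]
   pin 0.55 [337.9 -63.1   0. ]
column_82 0.88 [610. 351.] [ 440.1 -373.9  137.4   15.7  -79.5]
column_82 0.69 [412. 416.] [339.  -64.4 107.1  14.7 -73.8]
column_82 0.67 [603. 281.] [ 552.  -364.7   79.4   16.5  -87.5]
   pin 0.55 [ 544.  -174.7    0. ]
   pin 0.55 [337.9 -63.1   0. ]
column_52 0.88 [610. 351.] [ 440.1 -373.9  137.4   15.7  -79.5]
column_52 0.69 [412. 416.] [339.  -64.4 107.1  14.7 -73.8]
column_52 0.67 [603. 281.] [ 552.  -364.7   79.4   16.5  -87.5]
   pin 0.55 [ 544.  -174.7    0. ]
   pin 0.55 [337.9 -63.1   0. ]
cradle_142 0.86 [360. 339.] [456.9  16.6 108.5  45.7 -85.2]
cradle_142 0.85 [2
[... 429 characters left out ...]
. 339.] [456.9  16.6 108.5  45.7 -85.2]
cradle_82 0.85 [229. 275.] [566.3 229.7 143.   44.   82. ]
cradle_82 0.73 [229. 356.] [435.4 222.1 173.   45.4  88.7]
   pin 0.93 [433.4 221.7   4. ]
   pin 0.87 [560.7 229.2   4. ]
cradle_52 0.86 [360. 339.] [456.9  16.6 108.5  45.7 -85.2]
cradle_52 0.85 [229. 275.] [566.3 229.7 143.   44.   82. ]
cradle_52 0.73 [229. 356.] [435.4 222.1 173.   45.4  88.7]
   pin 0.93 [433.4 221.7   4. ]
   pin 0.87 [560.7 229.2   4. ]
syringe 0.72 [351. 210.] [660.9  38.  113.   16.7 -73.7]
   pin 0.58 [662.5  29.1   0. ]
marker 0.79 [227. 217.] [653.8 236.1 138.3  16.3  73.1]
marker 0.49 [605. 280.] [ 551.3 -364.7   79.2   13.2  -88. ]
   pin 0.73 [659.2 238.8   0. ]
```

Run:
```python
from rig import readout, eyes, ctrl, nets
from h import *
f=eyes.grab_frame("top")
print(readout.state()["t"])
for n in ["column_52","cradle_52"]:
    for r in nets.cut_out("top",n):
        print(n,round(r["score"],2),np.round(np.array(r["extent"][:2])*[800,600]),rect(f,r["mask"],8) if r["mask"].sum()>15 else 0)
    for r in nets.pinpoint("top",n):
        print("   pin",round(r["score"],2),np.round(ray(f,np.array(r["xy"])*[512,384],4 if 'cr' in n else 0)[0],1))
print("threshold")
p=f["pixels"]
g=p.max(2)
for name,(u,v),w in [("142",(612,350),50),("112",(480,288),40),("82",(603,280),32),("52",(478,341),22),("c142",(230,354),62),("c112",(228,272),55),("c82",(362,340),45),("c52",(350,283),36)]:
    u=u*.64;v=v*.64;w=int(w*.64)+2
    u,v=int(u),int(v); h=min(w,22)
    m=np.zeros(g.shape,np.uint8); m[v-h:v+h,u-w:u+w]=(g[v-h:v+h,u-w:u+w]>80)
    print(name,rect(f,m,8))
c=cv2.resize(p[120:290,100:440,::-1],(800,400),interpolation=cv2.INTER_CUBIC); cv2.imwrite("pics/crop.png",c)
```

```text
1.2
column_52 0.77 [414. 415.] [339.4 -65.2 108.7  17.5 -74.7]
column_52 0.67 [478. 288.] [ 538.8 -166.9  108.4   16.6   73.1]
column_52 0.67 [602. 281.] [ 551.1 -364.7   79.1   15.1   89.7]
column_52 0.64 [513. 398.] [ 364.3 -223.8   54.1   19.    44.3]
column_52 0.59 [611. 349.] [ 441.  -374.7  139.3   18.4  -80.5]
column_52 0.51 [479. 340.] [ 454.3 -165.4   47.4   14.8  -73.5]
   pin 0.78 [334.9 -69.    0. ]
   pin 0.71 [ 548.3 -370.4    0. ]
   pin 0.61 [ 357.5 -224.3    0. ]
   pin 0.57 [ 442.7 -372.4    0. ]
   pin 0.57 [ 550.4 -166.     0. ]
   pin 0.44 [ 448.  -162.2    0. ]
cradle_52 0.83 [347. 282.] [550.1  35.3  79.4  46.2  81.3]
cradle_52 0.76 [229. 276.] [567.3 229.6 141.7  46.1  81.1]
cradle_52 0.73 [361. 338.] [458.   16.8 109.1  43.6 -85. ]
cradle_52 0.71 [235. 356.] [436.5 220.9 173.1  43.2  88.8]
   pin 0.8 [567.3 231.7   4. ]
   pin 0.77 [436.4 222.8   4. ]
   pin 0.75 [546.4  43.1   4. ]
   pin 0.6 [455.8  15.6   4. ]
threshold
142 [ 440.5 -379.4  129.1   19.1  -80.1]
112 [ 538.5 -168.8  113.9   20.8   71.6]
82 [ 551.1 -367.1   69.3   20.1   89.7]
52 [ 454.1 -167.5   41.8   18.9  -77.7]
c142 [435.8 222.7 174.2  49.6  88.8]
c112 [566.5 229.9 145.3  50.7  81.4]
c82 [457.1  15.6 114.6  50.1 -85. ]
c52 [549.4  34.8  84.6  50.8  82.1]
```

View pics/crop.png

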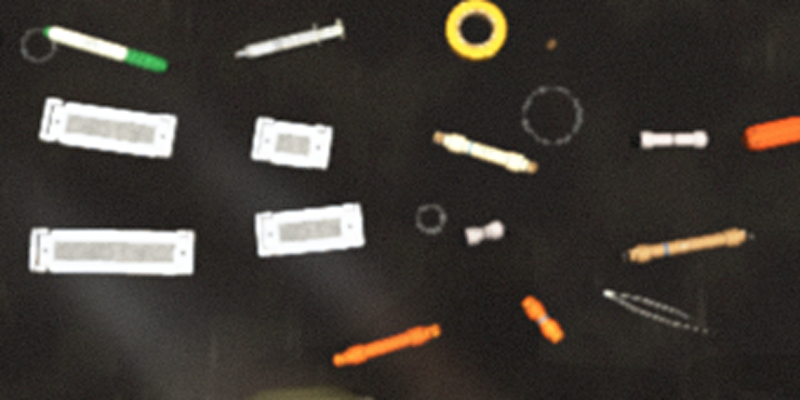

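Call:
{"name": "send_rows", "arguments": {"increments": [[45,[29,15.5,-3],8.4],[45,[29,15.5,-3],8.4],[45,[29,15.5,-3],8.4],[45,[29,15.5,-3],8.4],[45,[29,15.5,-3],8.4],[45,[29,15.5,-3],8.4],[45,[29,15.5,-3],8.4],[45,[29,15.5,-3],8.4],[45,[29,15.5,-3],8.4],[45,[29,15.5,-3],8.4],[45,[0,0,0],0],[45,[0,0,0],0]], "grip_force": 40}}

```text
t: 2.6
eef_pos: [440.5, -373.8, 201.2]
ee_rot: [0.644, 0.765, -0.0, -0.0]
force: [-0.8, 0.0, 0.5]
width: 45.1
```

```bash
cat >> h.py <<'E'
from scipy.spatial.transform import Rotation as R
def wrist(label=None,z=8.5,name=None,half=(120,120),center=None):
    from rig import readout,eyes,nets
    s=readout.state(); f=eyes.grab_frame("wrist")
    W=np.eye(4);W[:3,:3]=R.from_quat(s["ee_rot"]).as_matrix();W[:3,3]=s["eef_pos"]
    T=W@f["hand_eye"]
    c=s["eef_pos"] if center is None else center
    hx,hy=half
    # ortho map: 2 px/mm; rows up=+x, cols right=-y
    xs=c[0]+hx-np.arange(0,2*hx,.5); ys=c[1]+hy-np.arange(0,2*hy,.5)
    X,Y=np.meshgrid(xs,ys,indexing='ij')
    P=np.stack([X,Y,np.full_like(X,z)],-1)-T[:3,3]
    C=P@T[:3,:3]; x,y,d=C[...,0],-C[...,1],-C[...,2]
    r=np.hypot(x,y)+1e-9; th=np.arctan2(r,d)
    u=(f["cx"]+f["fx"]*th*x/r).astype(np.float32); v=(f["cy"]+f["fy"]*th*y/r).astype(np.float32)
    img=cv2.remap(f["pixels"],u,v,cv2.INTER_LINEAR)[:,:,::-1].copy()
    for g in range(0,img.shape[1],100): img[:6,g]=(0,255,0)
    if name: cv2.imwrite(f"pics/{name}.png",img); cv2.imwrite(f"pics/{name}_raw.png",f["pixels"][:,:,::-1])
    print("t",s["t"],"img top-left world x,y",xs[0],ys[0],"0.5mm/px")
    if label:
        for m in nets.cut_out("wrist",label):
            mm=cv2.remap(m["mask"].astype(np.uint8),u,v,cv2.INTER_NEAREST)
            cs,_=cv2.findContours(mm,cv2.RETR_EXTERNAL,cv2.CHAIN_APPROX_NONE)
            if not cs: continue
            k=max(cs,key=cv2.contourArea)
            (px,py),(w,h),a=cv2.minAreaRect(k)
            b=cv2.boxPoints(((px,py),(w,h),a)); 
            e=b[1]-b[0] if np.linalg.norm(b[1]-b[0])>np.linalg.norm(b[2]-b[1]) else b[2]-b[1]
            ang=np.degrees(np.arctan2(-e[0],-e[1]))
            print(label,round(m["score"],2),"xy",np.round([xs[0]-py/2,ys[0]-px/2],1),"LW",round(max(w,h)/2,1),round(min(w,h)/2,1),"ang",round((ang+180)%180,1))
    return s,img
E
python3 -c "
from h import *
wrist('column_142',8.5,'w1')"
```

```text
t 2.6 img top-left world x,y 560.476631091436 -253.8049202261563 0.5mm/px
column_142 0.8 xy [ 440.6 -375.2] LW 141.9 16.9 ang 100.2
column_142 0.59 xy [ 551.7 -366.6] LW 84.5 17.5 ang 90.0
```

View pics/w1.png

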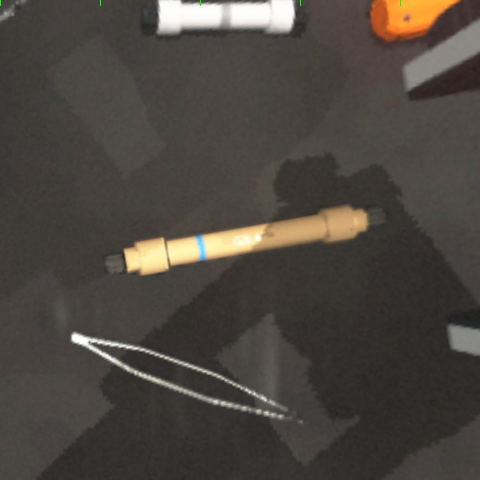

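View pics/w1_raw.png

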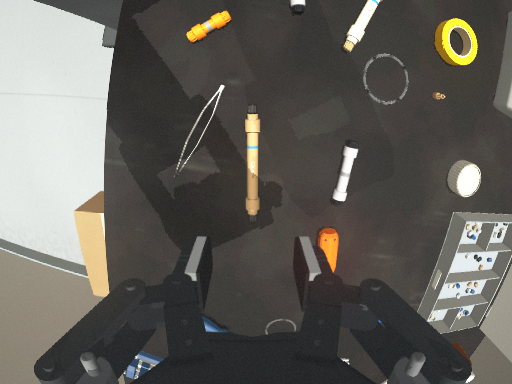

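Rectified wrist view: the brown column is centred at px (245,240). The network's rectangle is 141.9 x 16.9 mm, matching the given size, at (440.6,-375.2) and 100.2°. The tweezers are clear of the fingers, so I'll grasp.

Call:
{"name": "send_rows", "arguments": {"increments": [[45,[0,-1.4,-40],0],[45,[0,0,-45],0],[45,[0,0,-45],0],[45,[0,0,-35],0],[45,[0,0,-22],0],[45,[0,0,-10],0],[45,[0,0,0],0],[12,[0,0,0],0],[12,[0,0,0],0],[12,[0,0,0],0],[12,[0,0,0],0],[12,[0,0,0],0]]}}

```text
t: 3.9
eef_pos: [440.7, -376.2, 5.9]
ee_rot: [0.644, 0.765, -0.0, 0.001]
force: [-1.6, -0.3, 6.9]
width: 15.4
```

Call:
{"name": "send_rows", "arguments": {"increments": [[12,[0,0,-1],0],[12,[0,0,0],0],[12,[0,0,15],0],[12,[0,0,40],0],[12,[0,0,45],0],[12,[0,0,45],0],[12,[0,20,30],0],[12,[0,40,0],0],[12,[0,45,0],0],[12,[0,45,0],-3],[12,[0,45,0],-4],[12,[0,45,0],-4.4]]}}

```text
t: 5.1
eef_pos: [439.9, -133.6, 178.9]
ee_rot: [0.718, 0.696, 0.0, 0.0]
force: [-0.4, 0.1, -1.1]
width: 15.2
```

Call:
{"name": "send_rows", "arguments": {"increments": [[12,[0,45,0],0],[12,[0,45,0],0],[12,[0,45,0],0],[12,[0,45,0],0],[12,[0,45,0],0],[12,[0,30,0],0],[12,[0,0,0],0],[12,[0,0,0],0]]}}

```text
t: 5.9
eef_pos: [440.1, 119.8, 178.6]
ee_rot: [0.716, 0.698, 0.0, 0.0]
force: [0.1, -0.9, -0.4]
width: 15.3
```

```bash
python3 -c "
from h import *
s,_=wrist('cradle_142',8,'w2',half=(170,170),center=(500,170))
print(s)"
```

```text
t 5.9 img top-left world x,y 670.0 340.0 0.5mm/px
cradle_142 0.97 xy [465.5  37.2] LW 73.5 25.0 ang 90.0
cradle_142 0.9 xy [436.7 220. ] LW 168.1 44.6 ang 88.5
cradle_142 0.64 xy [551.4  36.2] LW 78.8 49.3 ang 81.6
cradle_142 0.57 xy [567.6 230.2] LW 142.2 49.1 ang 82.2
{'t': 5.9, 'q': array([ 5.44748299e-03,  2.68715612e-01,  1.63430343e+00, -2.61572018e-04,
        1.23796978e+00,  3.08206893e-02]), 'dq': array([-0.04017403,  0.00100767,  0.00309228, -0.0014316 , -0.00037523,
       -0.00223023]), 'tau': array([ 1.53793439e+00, -3.64409029e+01, -2.07518578e+01,  8.21527024e-02,
        1.59696594e-02,  7.96997384e-02]), 'eef_pos': array([440.13093865, 119.83571347, 178.64537666]), 'ee_rot': array([7.15990579e-01, 6.98109866e-01, 1.31509457e-04, 2.98565833e-04]), 'force': array([ 0.05849566, -0.94880568, -0.3719271 ]), 'wrist_torque': array([ 0.01347607,  0.02820116, -0.00476748]), 'width': 15.288190188376184}
```

View pics/w2.png

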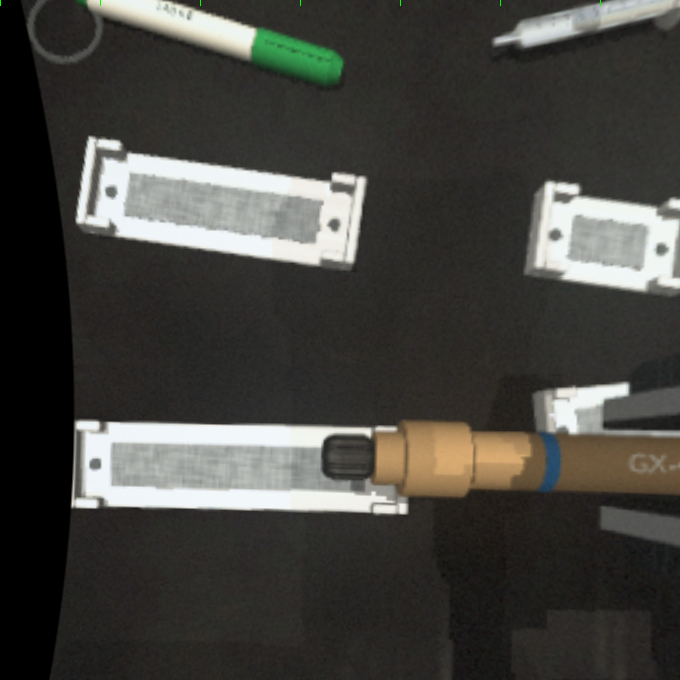

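View pics/w2_raw.png

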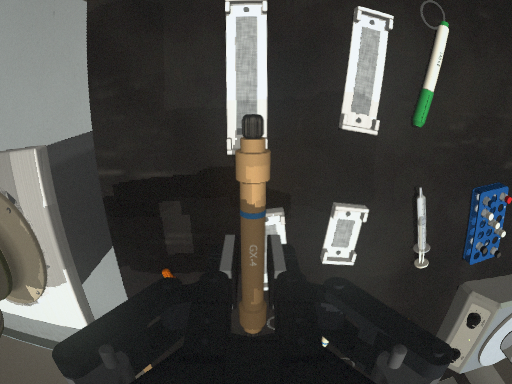

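Rectified view: cradle 142 spans about px (75..407, 423..513). The network puts it at (436.7,220) and 88.5°, which agrees with the top camera. The column sits centred between the pads and aligned with the cradle. Moving over it and lowering.

Call:
{"name": "send_rows", "arguments": {"increments": [[12,[-2,45,0],0],[12,[-2.3,45,0],0],[12,[0,10.9,0],0],[12,[0,0,-40],0],[12,[0,0,-45],0],[12,[0,0,-40],0],[12,[0,0,-20],0],[12,[0,0,-13],0],[12,[0,0,0],0],[12,[0,0,0],0]]}}

```text
t: 7.0
eef_pos: [436.6, 219.7, 20.8]
ee_rot: [0.717, 0.697, 0.0, 0.0]
force: [0.9, -0.3, -0.4]
width: 15.2
```

```bash
python3 -c "
from h import *
s,_=wrist(None,15,'w3',half=(100,110),center=(436,221))
print(s['eef_pos'],s['force'])"
```

```text
t 7.0 img top-left world x,y 536.0 331.0 0.5mm/px
[436.62074527 219.68258657  20.78043815] [ 0.89953137 -0.31988454 -0.39287589]
```

View pics/w3_raw.png

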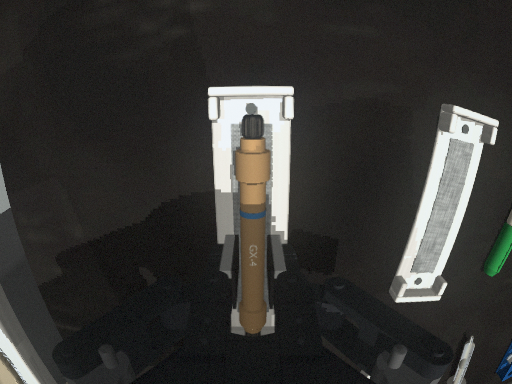

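```bash
cat >> h.py <<'E'
def wpx(f,s,uvz):
    W=np.eye(4);W[:3,:3]=R.from_quat(s["ee_rot"]).as_matrix();W[:3,3]=s["eef_pos"]
    T=W@f["hand_eye"]
    for u,v,z in uvz:
        a,b=(u-f["cx"])/f["fx"],(v-f["cy"])/f["fy"]; th=np.hypot(a,b)+1e-9
        d=T[:3,:3]@np.array([a/th*np.sin(th),-b/th*np.sin(th),-np.cos(th)])
        print((u,v,z),np.round(T[:3,3]+d*((z-T[2,3])/d[2]),1))
E
python3 -c "
from h import *
from rig import readout,eyes
s=readout.state();f=eyes.grab_frame('wrist')
wpx(f,s,[(252,115,24.5),(252,96,15),(252,88,15),(238,331,24.5),(233,331,15),(252,333,24.5),(210,88,15),(293,88,15)])"
```

```text
(252, 115, 24.5) [439.  291.6  24.5]
(252, 96, 15) [439.2 300.4  15. ]
(252, 88, 15) [439.3 304.5  15. ]
(238, 331, 24.5) [426.  157.4  24.5]
(233, 331, 15) [421.5 147.6  15. ]
(252, 333, 24.5) [435.1 155.2  24.5]
(210, 88, 15) [418.5 305.4  15. ]
(293, 88, 15) [459.7 304.2  15. ]
```

The column end is at y=291.6 and the inner wall at y=300.4, a gap of about 8.8 mm. Laterally it is centred on x=439. I'll lower it to the liner and release.

Call:
{"name": "send_rows", "arguments": {"increments": [[12,[0,0,-7],0],[12,[0,0,-3],0],[12,[0,0,-1],0],[12,[0,0,0],0],[12,[0,0,0],0]]}}

```text
t: 7.6
eef_pos: [436.0, 220.4, 9.9]
ee_rot: [0.716, 0.698, 0.0, 0.0]
force: [-2.4, -1.6, 8.3]
width: 15.5
```

Contact (8 N). Release, retreat, and head toward the cream column at (539,-168), length angle 72.

Call:
{"name": "send_rows", "arguments": {"increments": [[30,[0,0,0],0],[45,[0,0,0],0],[45,[0,0,0],0],[45,[0,0,15],0],[45,[0,0,40],0],[45,[0,0,45],0],[45,[0,0,45],0],[45,[0,-20,35],0],[45,[10,-40,0],0],[45,[12,-40,0],0],[45,[12,-40,0],0],[45,[12,-40,0],-4]]}}

```text
t: 8.8
eef_pos: [482.1, 38.9, 189.4]
ee_rot: [0.741, 0.672, 0.0, 0.0]
force: [0.1, 0.3, -0.0]
width: 44.8
```

Call:
{"name": "send_rows", "arguments": {"increments": [[45,[12,-40,0],-4],[45,[12,-40,0],-4],[45,[12,-40,0],-4.5],[45,[12,-40,0],0],[45,[12,-40,0],0],[45,[9,-48,0],0],[45,[0,0,0],0],[45,[0,0,0],0]]}}

```text
t: 9.6
eef_pos: [550.7, -208.2, 188.6]
ee_rot: [0.81, 0.587, -0.0, -0.001]
force: [0.0, -0.2, 0.0]
width: 44.9
```

```bash
python3 -c "
from h import *
import cv2
s,_=wrist('column_112',8.5,'w4',half=(130,130))
print(s['eef_pos'],s['ee_rot'])
from rig import eyes
f=eyes.grab_frame('top');cv2.imwrite('pics/top4.png',cv2.resize(f['pixels'][120:290,100:440,::-1],(800,400),interpolation=cv2.INTER_CUBIC))"
```

```text
t 9.6 img top-left world x,y 680.7348465231902 -78.248482280487 0.5mm/px
column_112 0.73 xy [ 551.5 -329.5] LW 19.5 16.5 ang 0.0
column_112 0.7 xy [ 453.9 -166.6] LW 53.7 17.9 ang 102.0
[ 550.73484652 -208.24848228  188.61676122] [ 8.09713133e-01  5.86825530e-01 -1.67896445e-04 -6.41466160e-04]
```

View pics/w4.png

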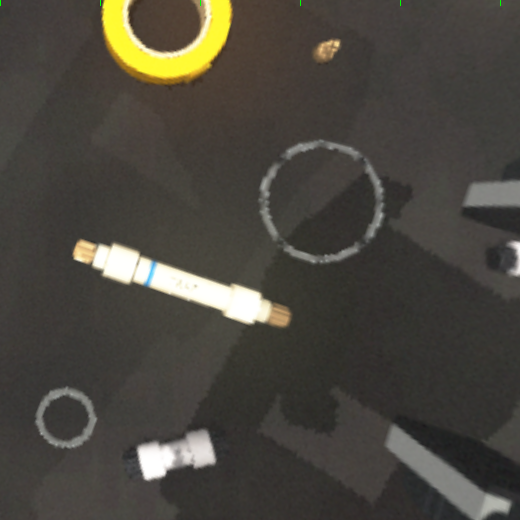

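View pics/top4.png

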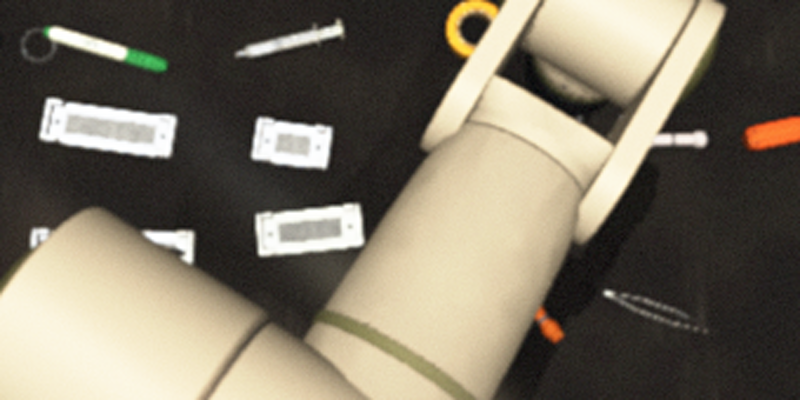

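Cream column: ends at px (73,249) and (291,318), length 114 mm, centre (539,-169), angle 72.4°. I overshot it in y by 40 mm, so I'll correct and grasp. The wire ring is clear of the fingers.

Call:
{"name": "send_rows", "arguments": {"increments": [[45,[-11.7,38.7,0],0.5],[45,[0,0,-20],0],[45,[0,0,-45],0],[45,[0,0,-45],0],[45,[0,0,-40],0],[45,[0,0,-22],0],[45,[0,0,-12],0],[45,[0,0,0],0],[12,[0,0,0],0],[12,[0,0,0],0],[12,[0,0,0],0],[12,[0,0,0],0]]}}

```text
t: 10.95
eef_pos: [540.1, -169.1, 7.0]
ee_rot: [0.807, 0.591, 0.001, 0.001]
force: [-0.7, 1.8, 7.2]
width: 15.5
```

Call:
{"name": "send_rows", "arguments": {"increments": [[12,[0,0,0],0],[12,[0,0,15],0],[12,[0,0,40],0],[12,[0,0,45],0],[12,[0,0,45],0],[12,[0,20,30],0],[12,[2,40,0],3],[12,[4,40,0],3],[12,[4,40,0],3.4],[12,[4,40,0],0],[12,[4,40,0],0],[12,[4,40,0],0]]}}

```text
t: 12.15
eef_pos: [561.1, 92.8, 181.0]
ee_rot: [0.756, 0.655, 0.0, 0.0]
force: [0.9, -0.4, -2.0]
width: 15.2
```

Call:
{"name": "send_rows", "arguments": {"increments": [[12,[4,30,0],0],[12,[0,0,0],0],[12,[0,0,0],0]]}}

```text
t: 12.45
eef_pos: [565.1, 121.4, 180.7]
ee_rot: [0.755, 0.656, 0.0, 0.0]
force: [-0.9, -0.5, -1.4]
width: 15.4
```

```bash
python3 -c "
from h import *
s,_=wrist('cradle_112',8,'w5',half=(140,170),center=(500,200))
print(s['eef_pos'],s['ee_rot'],s['width'])"
```

```text
t 12.45 img top-left world x,y 640.0 370.0 0.5mm/px
cradle_112 0.96 xy [454.6  50.7] LW 47.7 43.3 ang 3.6
cradle_112 0.9 xy [536.7  59.2] LW 37.4 11.8 ang 80.9
cradle_112 0.85 xy [436.3 222. ] LW 172.0 49.2 ang 88.7
cradle_112 0.62 xy [567.1 230.1] LW 141.3 44.8 ang 81.9
[565.11018721 121.43466706 180.67788044] [7.55109405e-01 6.55598750e-01 9.01314776e-05 2.39461108e-04] 15.356262352204249
```

View pics/w5.png

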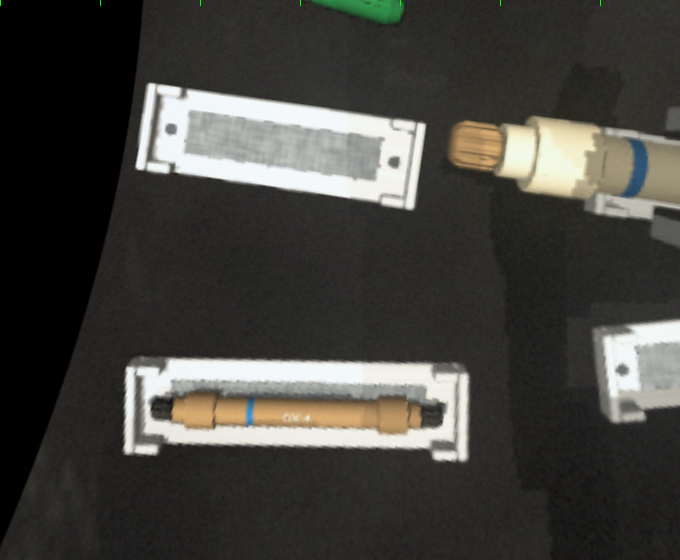

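Column 142 lies inside its cradle, at px (150..440, 410). Cradle 112 has corners (150,84), (425,123), (410,208) and (137,168), so its centre is (567,230) at 81.9°. Moving over and lowering.

Call:
{"name": "send_rows", "arguments": {"increments": [[12,[1,40,0],0],[12,[0.9,40,0],0],[12,[0,28.6,0],0],[12,[0,0,-40],0],[12,[0,0,-45],0],[12,[0,0,-40],0],[12,[0,0,-20],0],[12,[0,0,-14],0],[12,[0,0,0],0],[12,[0,0,0],0]]}}

```text
t: 13.55
eef_pos: [568.0, 229.4, 22.4]
ee_rot: [0.756, 0.655, 0.001, 0.0]
force: [-0.5, 0.5, -0.2]
width: 15.6
```

```bash
python3 -c "
from h import *
s,_=wrist(None,15,'w6',half=(100,110),center=(567,230))
print(s['eef_pos'],s['ee_rot'],s['force'])"
```

```text
t 13.55 img top-left world x,y 667.0 340.0 0.5mm/px
[568.01033845 229.41971994  22.41852346] [7.55734294e-01 6.54877765e-01 7.71111078e-04 4.43040937e-04] [-0.53243704  0.4731275  -0.20435917]
```

View pics/w6_raw.png

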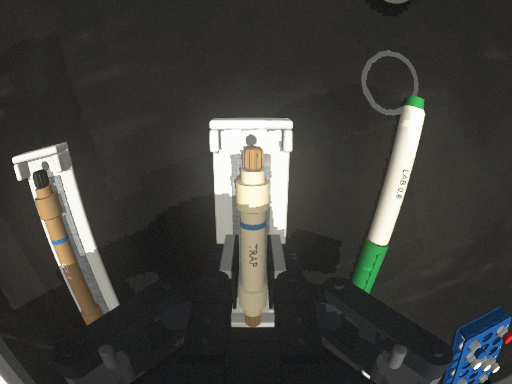

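The cream column sits over its cradle: tip at px (253,148), end wall at (251,125), laterally centred. The marker is well clear of the fingers. I'll lower and release.

Call:
{"name": "send_rows", "arguments": {"increments": [[12,[0,0,-7],0],[12,[0,0,-3],0],[12,[0,0,-1],0],[12,[0,0,0],0],[12,[0,0,0],0]]}}

```text
t: 14.1
eef_pos: [567.2, 229.7, 11.0]
ee_rot: [0.755, 0.655, 0.0, 0.0]
force: [-2.0, -1.3, 4.7]
width: 15.0
```

Call:
{"name": "send_rows", "arguments": {"increments": [[30,[0,0,0],0],[45,[0,0,0],0],[45,[0,0,0],0],[45,[0,0,15],0],[45,[0,0,40],0],[45,[0,0,45],0],[45,[0,0,45],0],[45,[0,-20,35],0],[45,[0,-36,0],0],[45,[0,-40,0],0],[45,[0,-40,0],4],[45,[0,-40,0],4]]}}

```text
t: 15.3
eef_pos: [567.0, 52.3, 190.4]
ee_rot: [0.707, 0.707, 0.0, 0.0]
force: [0.6, 0.2, -0.1]
width: 44.8
```

Call:
{"name": "send_rows", "arguments": {"increments": [[45,[0,-40,0],0],[45,[0,-40,0],0],[45,[0,-40,0],0],[45,[-3,-40,0],0],[45,[-3,-40,0],0],[45,[-3,-40,0],0],[45,[-3,-40,0],0],[45,[-3,-40,0],0],[45,[0,-40,0],0],[45,[0,-40,0],0],[45,[0,-20,0],0],[45,[0,0,0],0]]}}

```text
t: 16.5
eef_pos: [551.5, -368.9, 189.4]
ee_rot: [0.709, 0.705, -0.0, -0.0]
force: [0.1, -0.1, -0.6]
width: 45.1
```

```bash
python3 -c "
from h import *
s,_=wrist('column_82',8.5,'w7',half=(130,130))
print(s['eef_pos'],s['ee_rot'])"
```

```text
t 16.5 img top-left world x,y 681.5300976779396 -238.92168401144102 0.5mm/px
column_82 0.87 xy [ 552.  -365.4] LW 84.0 17.0 ang 90.0
[ 551.53009768 -368.92168401  189.35220776] [ 7.09069071e-01  7.05138974e-01 -1.73972136e-04 -2.22258776e-04]
```

View pics/w7.png

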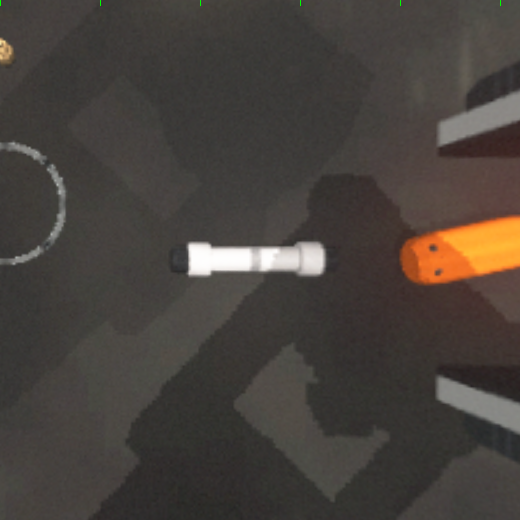

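Steel column: px 170..340, row 259; network gives 84 x 17 mm at (552,-365.4), angle 90°. The screwdriver handle starts 75 mm away, so I'll grasp.

Call:
{"name": "send_rows", "arguments": {"increments": [[45,[0.5,3.4,-20],0],[45,[0,0,-45],0],[45,[0,0,-45],0],[45,[0,0,-40],0],[45,[0,0,-22],0],[45,[0,0,-13],0],[45,[0,0,0],0],[12,[0,0,0],0],[12,[0,0,0],0],[12,[0,0,0],0],[12,[0,0,0],0],[12,[0,0,0],0]]}}

```text
t: 17.8
eef_pos: [553.5, -363.3, 7.3]
ee_rot: [0.708, 0.706, 0.0, 0.002]
force: [-0.0, 0.7, 7.3]
width: 14.8
```

Call:
{"name": "send_rows", "arguments": {"increments": [[12,[0,0,15],0],[12,[0,0,40],0],[12,[0,0,45],0],[12,[0,0,45],0],[12,[-5,20,30],0],[12,[-12,40,0],2.5],[12,[-13,40,0],2.8],[12,[-13,40,0],0],[12,[-13,40,0],0],[12,[-13,40,0],0],[12,[-13,40,0],0],[12,[-13,20,0],0]]}}

```text
t: 19.0
eef_pos: [456.6, -80.3, 181.5]
ee_rot: [0.674, 0.739, 0.0, 0.0]
force: [0.4, -0.4, -0.8]
width: 14.6
```

```bash
python3 -c "
from h import *
s,_=wrist('cradle_82',8,'w8',half=(150,130),center=(500,0))
print(s['eef_pos'],s['ee_rot'],s['width'])"
```

```text
t 19.0 img top-left world x,y 650.0 130.0 0.5mm/px
cradle_82 0.97 xy [459.1  16.3] LW 111.2 45.8 ang 95.7
cradle_82 0.94 xy [550.9  35.6] LW 81.5 47.7 ang 82.2
[456.58025058 -80.26490262 181.53699564] [6.73912049e-01 7.38811399e-01 3.18048109e-04 4.06820117e-04] 14.61995171871671
```

View pics/w8.png

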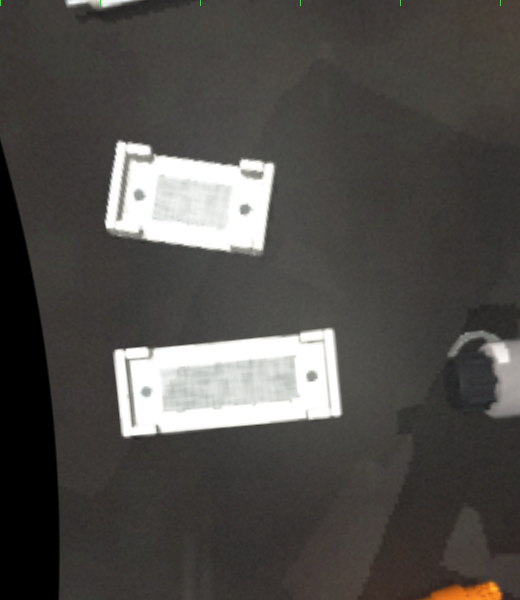

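Cradle 82 has corners (114,350), (334,329), (341,415) and (123,437), giving centre (458.6,16.0) at 95.4°. Cradle 52 is at (550.7,35) and 82.4°.

Call:
{"name": "send_rows", "arguments": {"increments": [[12,[1,40,0],0],[12,[1,40,0],0],[12,[0,18,0],0],[12,[0,0,-40],0],[12,[0,0,-45],0],[12,[0,0,-40],0],[12,[0,0,-20],0],[12,[0,0,-14],0],[12,[0,0,0],0],[12,[0,0,0],0],[12,[0,0,0],0]]}}

```text
t: 20.2
eef_pos: [460.5, 14.8, 22.4]
ee_rot: [0.675, 0.738, 0.001, 0.001]
force: [0.5, -0.4, -0.7]
width: 14.4
```

```bash
python3 -c "
from h import *
s,_=wrist(None,15,'w9',half=(100,110),center=(458,16))
print(s['eef_pos'],s['ee_rot'],s['force'])"
```

```text
t 20.2 img top-left world x,y 558.0 126.0 0.5mm/px
[460.51408429  14.78570844  22.396906  ] [6.74638210e-01 7.38147705e-01 5.34970662e-04 9.82414147e-04] [ 0.45069943 -0.40345013 -0.66202602]
```

View pics/w9_raw.png

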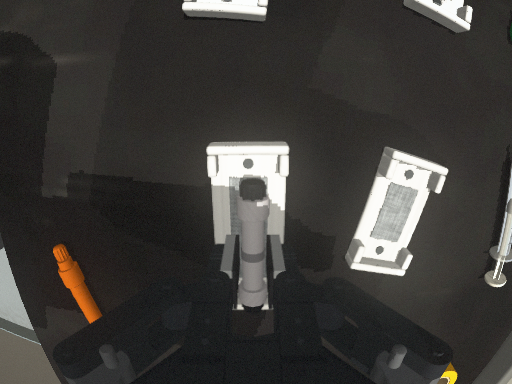

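```bash
python3 -c "
from h import *
from rig import readout,eyes
s=readout.state();f=eyes.grab_frame('wrist')
wpx(f,s,[(252,179,24.5),(250,152,15),(248,142,15),(208,143,15),(288,142,15),(252,305,24.5),(252,310,15)])
import cv2
cv2.imwrite('pics/w9z.png',cv2.resize(f['pixels'][120:340,170:340,::-1],None,fx=3.5/1.3,fy=3.5/1.3,interpolation=cv2.INTER_CUBIC))"
```

```text
(252, 179, 24.5) [457.   54.6  24.5]
(250, 152, 15) [454.9  66.2  15. ]
(248, 142, 15) [453.4  71.4  15. ]
(208, 143, 15) [432.9  69.2  15. ]
(288, 142, 15) [473.9  73.3  15. ]
(252, 305, 24.5) [464.1 -25.5  24.5]
(252, 310, 15) [465.3 -38.3  15. ]
```

View pics/w9z.png

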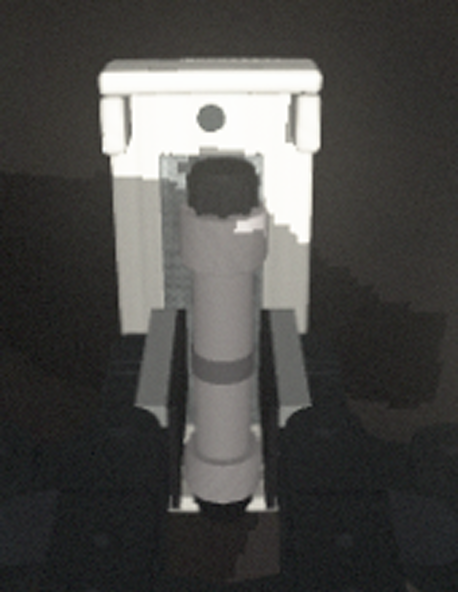

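The column centre is about y=14.5 against the cradle's 16.5, and it is about 2 mm too far in +x. I'll correct both, lower and release.

Call:
{"name": "send_rows", "arguments": {"increments": [[12,[-2,2,0],0],[12,[0,0,-7],0],[12,[0,0,-3],0],[12,[0,0,-1],0],[12,[0,0,0],0],[12,[0,0,0],0]]}}

```text
t: 20.9
eef_pos: [457.5, 17.3, 11.2]
ee_rot: [0.674, 0.738, 0.0, 0.0]
force: [-5.4, 1.4, 19.4]
width: 14.7
```

Call:
{"name": "send_rows", "arguments": {"increments": [[30,[0,0,0],0],[45,[0,0,0],0],[45,[0,0,0],0],[45,[0,0,15],0],[45,[0,0,40],0],[45,[0,0,45],0],[45,[0,0,45],0],[45,[0,-24,35],0],[45,[-1,-40,0],3],[45,[-1,-40,0],3.6],[45,[-1,-40,0],0],[45,[0,-40,0],0]]}}

```text
t: 22.1
eef_pos: [454.3, -168.4, 190.2]
ee_rot: [0.631, 0.776, 0.0, -0.0]
force: [0.5, -0.2, 0.3]
width: 44.7
```

Call:
{"name": "send_rows", "arguments": {"increments": [[45,[0,0,0],0],[45,[0,0,0],0]]}}

```text
t: 22.3
eef_pos: [454.4, -167.2, 189.8]
ee_rot: [0.632, 0.775, 0.0, -0.001]
force: [-0.0, 0.1, 0.2]
width: 44.9
```

```bash
python3 -c "
from h import *
s,_=wrist('column_52',8.5,'w10',half=(130,130))
print(s['eef_pos'],s['ee_rot'])"
```

```text
t 22.3 img top-left world x,y 584.4235094989281 -37.165849209595564 0.5mm/px
column_52 0.88 xy [342.5 -77. ] LW 86.3 17.8 ang 106.7
column_52 0.77 xy [ 454.6 -166.8] LW 53.6 17.3 ang 103.8
column_52 0.75 xy [ 364.7 -225.5] LW 58.4 18.3 ang 40.6
[ 454.4235095  -167.16584921  189.81591109] [ 6.31595767e-01  7.75297602e-01  5.22379521e-05 -6.42896799e-04]
```

View pics/w10.png

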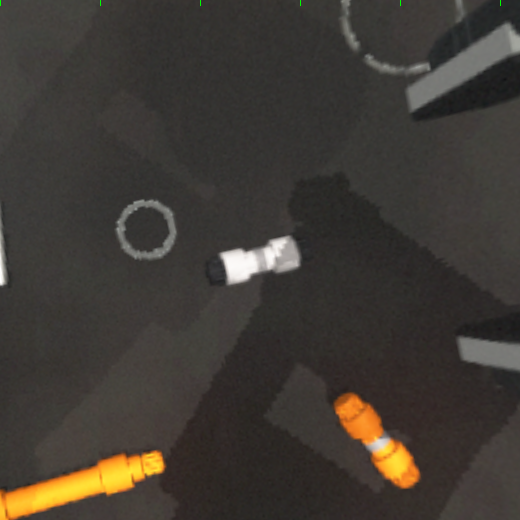

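The steel 52 column is at px (205..312, 260); network gives 53.6 x 17.3 mm at (454.6,-166.8), about 103°. The orange look-alikes are clear of the fingers, so I'll grasp.

Call:
{"name": "send_rows", "arguments": {"increments": [[45,[0.2,0.4,-20],1],[45,[0,0,-45],0],[45,[0,0,-45],0],[45,[0,0,-40],0],[45,[0,0,-22],0],[45,[0,0,-13],0],[45,[0,0,0],0],[12,[0,0,0],0],[12,[0,0,0],0],[12,[0,0,0],0],[12,[0,0,0],0],[12,[0,0,0],0]]}}

```text
t: 23.6
eef_pos: [455.4, -166.4, 6.4]
ee_rot: [0.624, 0.781, 0.0, 0.001]
force: [0.5, 2.2, 6.5]
width: 14.8
```

Call:
{"name": "send_rows", "arguments": {"increments": [[12,[0,0,15],0],[12,[0,0,40],0],[12,[0,0,45],0],[12,[0,0,45],0],[12,[20,5,30],0],[12,[35,20,0],-5],[12,[35,40,0],-5],[12,[6,40,0],-5],[12,[0,0,0],-5.2],[12,[0,0,0],0],[12,[0,0,0],0]]}}

```text
t: 24.7
eef_pos: [548.7, -64.1, 180.6]
ee_rot: [0.751, 0.661, 0.0, 0.0]
force: [-0.7, 0.0, -0.9]
width: 14.9
```

```bash
python3 -c "
from h import *
s,_=wrist('cradle_52',8,'w11',half=(130,130),center=(520,20))
print(s['eef_pos'],s['ee_rot'],s['width'])"
```

```text
t 24.7 img top-left world x,y 650.0 150.0 0.5mm/px
cradle_52 0.76 xy [550.   35.4] LW 80.4 45.2 ang 82.4
cradle_52 0.58 xy [434.  142.5] LW 48.0 15.0 ang 0.0
cradle_52 0.57 xy [457.6  15.9] LW 111.6 48.5 ang 95.2
[548.68657213 -64.14976239 180.63024259] [7.50823736e-01 6.60502576e-01 3.51931944e-05 2.52669084e-04] 14.911943249788974
```

View pics/w11.png

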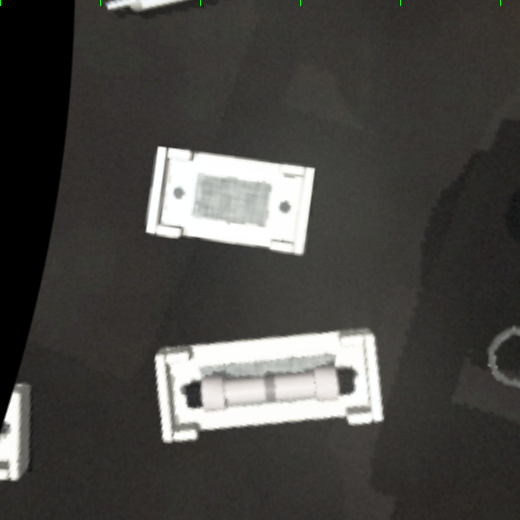

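Column 82 lies in its cradle at px (190..352, 387). Cradle 52 is centred at px (230,200.7), so (549.6,35) at 82.7°, and the tool is already at 82.7°.

Call:
{"name": "send_rows", "arguments": {"increments": [[12,[0.5,40,0],0],[12,[0.4,40,0],0],[12,[0,19,0],0],[12,[0,0,-40],0],[12,[0,0,-45],0],[12,[0,0,-40],0],[12,[0,0,-20],0],[12,[0,0,-13],0],[12,[0,0,0],0],[12,[0,0,0],0],[12,[0,0,0],0]]}}

```text
t: 25.9
eef_pos: [550.3, 34.8, 23.4]
ee_rot: [0.752, 0.66, 0.001, 0.001]
force: [0.5, -0.0, -0.0]
width: 15.1
```

```bash
python3 -c "
from h import *
from rig import readout,eyes
s=readout.state();f=eyes.grab_frame('wrist')
print(s['eef_pos'],s['force'])
cv2.imwrite('pics/w12z.png',cv2.resize(f['pixels'][120:340,170:340,::-1],None,fx=2.5,fy=2.5,interpolation=cv2.INTER_CUBIC))"
```

```text
[550.28378571  34.82294605  23.35293696] [ 0.54277975 -0.04035131 -0.01037767]
```

View pics/w12z.png

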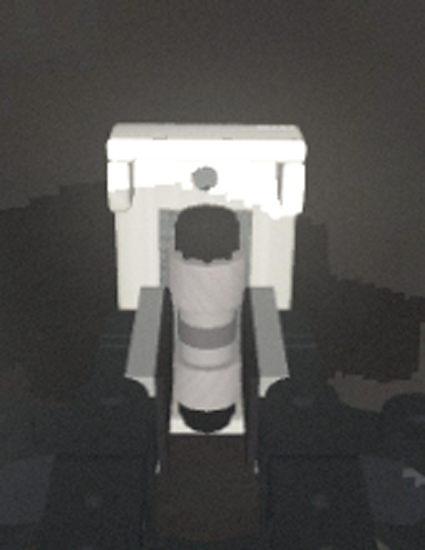

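```bash
python3 -c "
from h import *
from rig import readout,eyes
s=readout.state();f=eyes.grab_frame('wrist')
g=lambda u,v,z:(170+u/2.5,120+v/2.5,z)
wpx(f,s,[g(207,204,25.5),g(207,432,25.5),g(206,124,15),g(206,140,15),g(206,158,4),g(107,140,15),g(305,140,15)])"
```

```text
(252.8, 201.6, 25.5) [554.5  62.6  25.5]
(252.8, 292.8, 25.5) [547.    4.4  25.5]
(252.4, 169.6, 15) [556.2  76.5  15. ]
(252.4, 176.0, 15) [555.7  73.   15. ]
(252.4, 183.2, 4) [554.8  65.6   4. ]
(212.8, 176.0, 15) [534.7  75.8  15. ]
(292.0, 176.0, 15) [576.7  70.3  15. ]
```

Laterally the column is centred to about 0.1 mm. The gap to the far stop is about 10 mm against a nominal 8, so I'll shift 1 mm, lower and release.

Call:
{"name": "send_rows", "arguments": {"increments": [[12,[0,1,0],0],[12,[0,0,-7],0],[12,[0,0,-3],0],[12,[0,0,-1.5],0],[12,[0,0,0],0],[12,[0,0,0],0]]}}

```text
t: 26.6
eef_pos: [549.7, 36.2, 10.7]
ee_rot: [0.751, 0.66, -0.0, -0.0]
force: [0.4, -0.0, -0.5]
width: 14.6
```

Call:
{"name": "send_rows", "arguments": {"increments": [[12,[0,0,-1],0],[12,[0,0,0],0],[12,[0,0,0],0]]}}

```text
t: 26.9
eef_pos: [549.8, 36.2, 10.4]
ee_rot: [0.751, 0.66, 0.0, 0.0]
force: [-1.5, 0.9, 6.4]
width: 14.7
```

Contact. Release, rise, and back off so the cameras can see.

Call:
{"name": "send_rows", "arguments": {"increments": [[30,[0,0,0],0],[45,[0,0,0],0],[45,[0,0,0],0],[45,[0,0,15],0],[45,[0,0,40],0],[45,[0,0,45],0],[45,[0,0,45],0],[45,[0,-20,45],0],[45,[-10,-40,0],0],[45,[-10,-40,0],0],[45,[-10,-40,0],0],[45,[0,0,0],0]]}}

```text
t: 28.1
eef_pos: [518.9, -107.7, 199.7]
ee_rot: [0.753, 0.658, -0.0, 0.0]
force: [-0.5, 0.3, 0.5]
width: 45.2
```

```bash
python3 -c "
from h import *
s,_=wrist('cradle_52',8,'w13',half=(140,140),center=(520,60))
print(s['eef_pos'],s['force'])"
```

```text
t 28.1 img top-left world x,y 660.0 200.0 0.5mm/px
cradle_52 0.8 xy [550.5  35.8] LW 81.5 45.2 ang 82.3
cradle_52 0.64 xy [458.1  16.7] LW 111.3 47.4 ang 95.4
[ 518.85607066 -107.69294559  199.70852857] [-0.53894506  0.29486656  0.46177394]
```

View pics/w13.png

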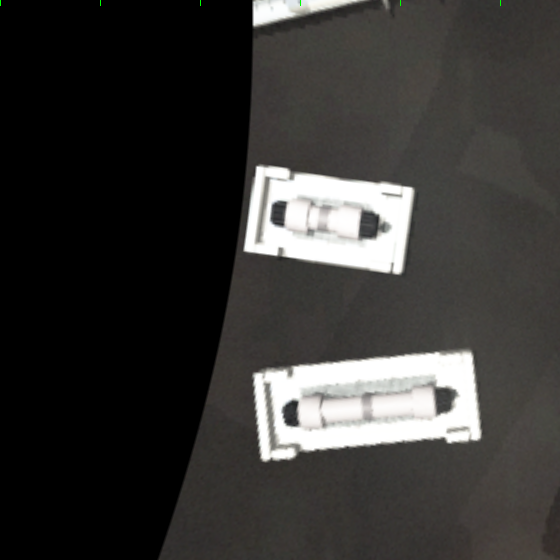

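The 52 column looks nearer the +y stop. I'll look from directly above before deciding.

Call:
{"name": "send_rows", "arguments": {"increments": [[45,[10,30,0],0],[45,[10,25,0],0],[45,[5,25,0],0],[45,[0,0,0],0],[45,[0,0,0],0]]}}

```text
t: 28.7
eef_pos: [544.7, -22.7, 199.7]
ee_rot: [0.751, 0.661, -0.0, -0.0]
force: [1.3, -0.5, -1.2]
width: 45.0
```

```bash
python3 -c "
from h import *
s,_=wrist('column_52',8,'w14',half=(140,140),center=(520,60))
print(s['eef_pos'],s['force'])
from rig import eyes
f=eyes.grab_frame('wrist')
cv2.imwrite('pics/w14z.png',cv2.resize(f['pixels'][60:260,120:400,::-1],None,fx=2.8,fy=2.8,interpolation=cv2.INTER_CUBIC))
"
```

```text
t 28.7 img top-left world x,y 660.0 200.0 0.5mm/px
column_52 0.89 xy [433.5 174.5] LW 46.0 20.0 ang 90.0
column_52 0.7 xy [551.1  36.3] LW 52.2 18.9 ang 82.7
column_52 0.57 xy [456.3  13.6] LW 85.1 17.7 ang 94.7
[544.71625235 -22.74728849 199.70690926] [ 1.33430705 -0.50034092 -1.18874926]
```

View pics/w14z.png

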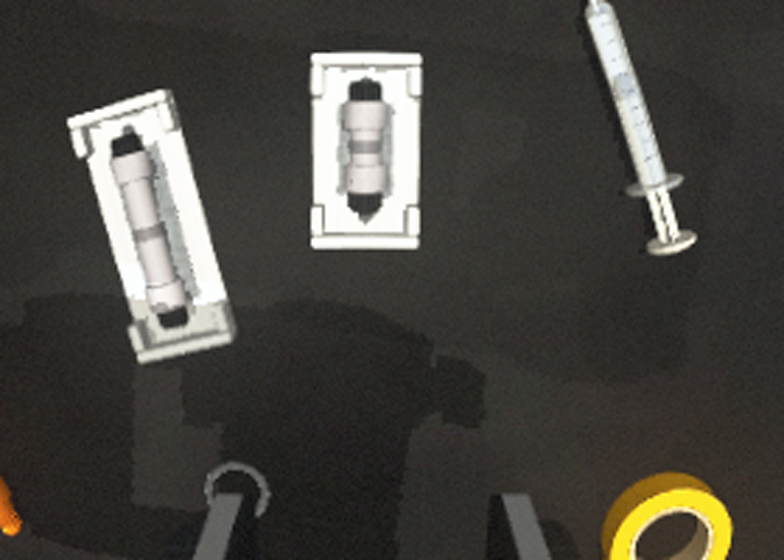

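View pics/w14.png

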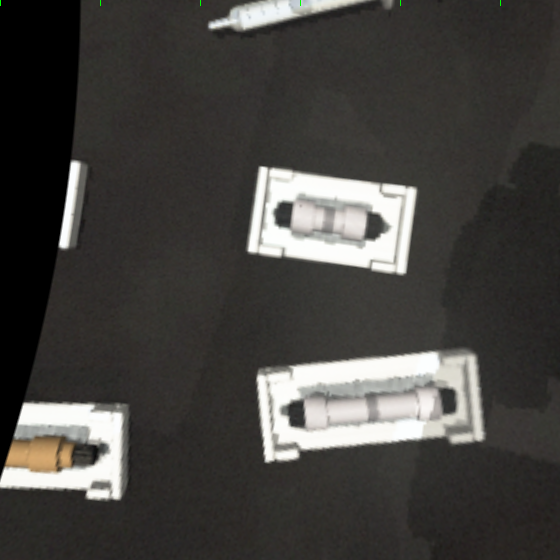

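From above, the 52 column lies flat between both stops, with clear gaps at each end: tips at zoomed px (366,82) and (366,215), stops at about 68 and 235. Now a final overview.

Call:
{"name": "send_rows", "arguments": {"increments": [[45,[0,-40,0],0],[45,[-20,-45,0],0],[45,[-20,-45,0],0],[45,[-20,-45,0],0],[45,[-20,-45,0],0],[45,[-20,-45,0],0],[45,[-20,-45,0],0],[45,[0,-45,0],0],[45,[0,0,0],0],[45,[0,0,0],0]]}}

```text
t: 29.85
eef_pos: [423.9, -379.7, 199.4]
ee_rot: [0.752, 0.659, 0.0, -0.0]
force: [0.5, 0.8, 0.2]
width: 44.9
```

Run:
```python
from rig import eyes,nets,readout
from h import *
f=eyes.grab_frame("top")
cv2.imwrite('pics/top5.png',cv2.resize(f['pixels'][110:300,90:450,::-1],None,fx=2.2,fy=2.2,interpolation=cv2.INTER_CUBIC))
for n in ["column_52","syringe","marker","cradle_52"]:
    for r in nets.cut_out("top",n):
        if r["mask"].sum()>15: print(n,round(r["score"],2),rect(f,r["mask"],12 if n[:3]=='col' else 8))
s=readout.state();print(s["t"],s["force"],s["eef_pos"])
```

```text
column_52 0.62 [436.7 221.7 137.7  14.7  89.8]
column_52 0.49 [567.4 230.5 112.2  18.1  81.7]
column_52 0.47 [550.1  37.1  47.7  13.   83.3]
column_52 0.44 [456.9  15.8  78.6  15.  -87.5]
marker 0.51 [653.2 235.  135.9  13.7  73.5]
cradle_52 0.96 [548.9  35.8  80.   46.8  82.4]
cradle_52 0.91 [457.6  16.7 108.   41.6 -84.4]
cradle_52 0.9 [436.6 222.8 169.   43.1  88.8]
cradle_52 0.83 [567.1 230.2 142.6  47.2  81.9]
30.1 [ 0.34842993  0.5707555  -0.49732907] [ 424.99145724 -377.81334444  200.09471038]
```

View pics/top5.png

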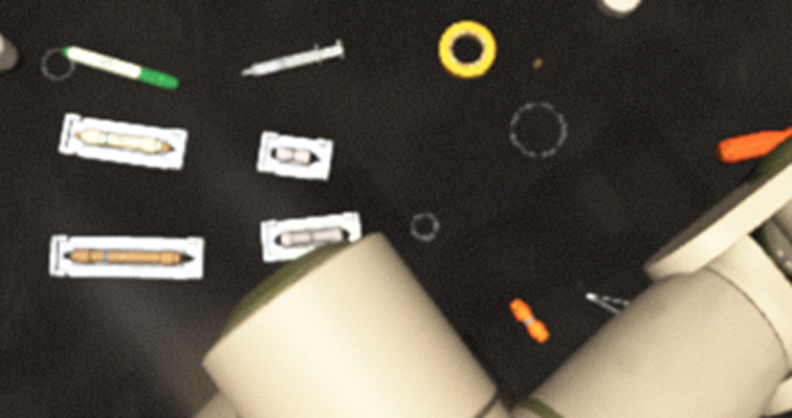

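All four columns lie centred in their own cradles, within about 1.5 mm. The marker, syringe and look-alikes have not moved. Handing in.

```bash
python3 -c "
from rig import ctrl
print(ctrl.finish_job())"
```

```text
the job is handed in; nothing more can be done
None
```

All four columns are in their own fitting cradles. I handed the job in at about 30 s, with the gripper open, well clear and touching nothing.

- **Placement:** in the last overhead picture each column's measured centre is within about 1.5 mm of its cradle's centre and within about 3° of its direction. All four lie between their end stops.
- **52 mm column:** one slanted wrist view made it look close to the +y stop. A second view from nearly above showed it 1–2 mm off centre with clear gaps at both ends, so I left it.
- **Bystanders:** the marker measured about 1 mm from where it started, which is within measurement noise. The network did not report the syringe in the last picture, but it shows in its original place.
- **Orange look-alikes:** I never touched either one. In the last picture the short one shows where it was; the arm hid the long one.
- **Forces:** the largest contact force I read was about 19 N, when setting down the 82 mm column. I read forces only at the end of each move.

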